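Raise the barrier arm and push the tip box into the loading bay

ROBOT

A 6-joint arm with a two-finger parallel gripper is mounted at the origin on a cart in front of the work surface, level with it; the furniture and walls round the work are solid. World frame = base frame: x ahead of the robot, y to its left, z up, the work surface at z = 0. Lengths are in mm, angles in rad, forces in N, time in s.
With the tool pointing down it reaches from about 400 to 925 mm from the base axis. Payload 12.5 kg.
Tool frame: the origin (TCP) lies at the very end of the fingers, on their centre line; the grasp point (between the pads) lies 19 mm behind it (env.tcp_to_grasp is the distance from the TCP to the grasp point, in mm); z points along the fingers, x is the direction in which the jaws open and shut, and the axes are right-handed (so a half turn about z gives the same grasp; the last joint's range is limited). The gripper opens to 95 mm and grips with 3 to 60 N. Pads are 20 mm wide; open, the fingers measure 119 mm over their backs; the gripper's body (75 mm by 180 mm) begins 59 mm behind the grasp point.
Start: joints at [1.133, 0.491, 1.559, -0, 1.092, -0.106], TCP at [203.575, 590.935, 214.661] pointing down, gripper open.
Joint ranges: [-3.1, 3.1], [-0.84, 2.19], [0.05, 2.79], [-1.13, 4.28], [0.06, 2.93], [-2.69, 2.69]. Speed limits (rad/s): [2.22, 2.22, 2.79, 3.14, 3.14, 3.14].

INTERFACE

Orientations are given as [roll, pitch, yaw] about the fixed x, y, z axes, in that order (R = Rz(yaw) Ry(pitch) Rx(roll)).
In Python, from cell import env, vision, job gives the robot as it stands.
- The arm moves only by the shell command python3 -m pendant 'ROWS' [OPENING]. ROWS is JSON, a list of rows, each a list of 4 numbers: the shift along the tool's x, y, z in mm, then the turn about the tool's z in degrees. In form: [[tx, ty, tz, turn], ...]. A call has 1 to 8 rows; each row is the pose to reach, as a shift and turn from the pose measured when the call began, along the tool's axes at that moment; what a row does not reach only later rows make up. A row lasts 1/8 s, in which the tool goes at most 62.5 mm and 10.7 degrees, less where a joint would pass 70% of its speed; a pose out of reach is approached as far as the arm can. A call with a gripper value outside its range is refused whole. OPENING is the closure, from 0 (fully open) to 1 (shut), set as the call begins (- or left out, the last holds). The fingers move at their own pace and stop on an object; the grip force is fixed at half the most. Time passes only in rows, so rows that repeat a pose let the fingers close. It gives the time, the measured TCP pose, the force and the opening at its end, in the units of the state.
- env.state(): the state, without advancing time (a new reading comes with each control period).
- vision.read_camera(name): name is "side" or "top" or "wrist"; returns a dict with "pixels" (480x640x3 uint8, red, green, blue), "intrinsics" (3x3 intrinsics, pixels), "R" (3x3) and "t" (3): a world point X has camera coordinates R X + t; the wrist camera has in their place "tool_from_camera" (4x4, takes a point from camera to tool coordinates, whose origin is the TCP and whose axes are the tool frame's). Camera axes: x right, y down, z forward; pixel columns grow to the right and rows downward; lengths in mm; the calibration is good to about 2 mm. The wrist camera is an equidistant fisheye: a pixel r from the principal point sees the ray r / f radians off the axis. A picture is of the moment at which its call begins: read the wrist's pose just before it. There is no depth.
- job.job_done(): hands the job in, once; it reports no verdict.
Trained networks look in a picture, given as the dict that the camera call returned (one of the last four; its "shot" number tells which), for a name from the list of things; names that differ only in an ending like _2 or _b are one class to them, and where a whole thing is asked for, a point or a joint stands for the part that bears it (a point fixed in the world has none). Each returns a list of dicts, best first, with "confidence" (0 to 1); they miss things now and then, are a little off and sometimes report something else, mostly with a low value. They report only what shows in the picture. A call takes as long as a camera call.
- vision.find_in(picture, query): "at" ([x, y, z] in mm, in the coordinates of the camera as it stood for that picture, good to about 4 mm: the middle of the surface that is visible of it).
- vision.regions_of(picture, query): "pixels" (480x640 bool, what is visible of it).
The state is a dict: "t": time; "joints": joint angles; "qvel": joint speeds; "tau": joint torques, N m; "eef_pos": TCP position; "tcp_rot": TCP orientation; "ft_force": force on the tool from outside, world axes, zero at the start; "moment": the same for the moment, N m; "opening": opening from 0.0 (shut) to 1.0 (fully open).
Only numpy, scipy, OpenCV 4.12 (cv2) and the standard library are available. Lean on these libraries where they do the work, as an engineer would, in place of code of your own. Each camera call takes 0.05 s, during which the arm holds its last target.

TASK

Push the lane's counterweighted barrier arm up past its balance point so that it stays raised by itself against its open stop. Then gently push the blue pipette-tip box along the lane, under where the arm was, until it sits home against the end stop. Only push with the fingers: do not lift, carry or tip the box, do not strain the arm, and leave the other things on the bench where they are.

Things in the scene. Friction and masses are not known exactly. Their poses are not given: they have to be found in the camera images.
- lane: Fixed lane, place and yaw vary. Origin on the worktop, below the lowered arm, on the lane's centre line. Runs along its x, away from the robot: open entry end at x = -155 mm, end stop's inner face at x = +156 mm (30 mm high). Floor top z = 4 mm. Guide rails 20 mm high, inner faces y = +-46.5, outer +-54.5 mm. Dark steel hinge post (85 mm high, 48 mm wide) on the right; hinge line at y = -110, z = 64 mm, along x.
- home (a point): Point on the lane floor where the centre of the box's underside lies when the box is home against the end stop (x = +95, y = 0, z = 4 mm in the lane's frame).
- barrier (a joint): Arm angle, rad: 0 = lowered, level, pointing along the lane's +y, resting on its stop and barring the box (14 mm square tube, underside z = 57 mm); grows as its free end swings up and over to -y; 1.75 = open stop, leaning slightly past upright. A steel weight above the hinge makes it fall shut below its balance point, about 0.9 rad, and fall open beyond it. About 1 N at the push bar raises it; hinge damped.
- push_bar (a point): Centre of the arm's push bar: grey plastic rod, 18 mm diameter, 50 mm long parallel to the lane's x, at the arm's free end, 205 mm from the hinge line. Arm lowered: at x = 0, y = +95, z = 64 mm in the lane's frame, 31 mm clear of the left rail, free worktop beneath, so fingers tilted sideways can go under it from the left (+y).
- tip_box: Blue translucent closed pipette-tip box, 89 x 122 (its y) x 71 mm high, 0.17 to 0.35 kg, lid fixed; origin at the centre of its underside. Stands loose on the lane floor between the rails, on the entry (-x) side of the arm, its long side (own y) along the lane; a few mm of play to each rail.
- marker_blue: Bystander: capped marker, 14x130x14 mm, lying along the right rail on the entry side, origin at the centre of its underside.
- beaker_s: Bystander: small glass beaker, 52 mm diameter, 61 mm high, left of the lane beyond the arm, origin at the centre of its underside.
- cap_1: Bystander: loose tube cap, 21 mm diameter, 16 mm high, left of the lane on the entry side, origin at the centre of its underside.
- pipette: Bystander: hand pipette lying on the bench, 52x262x28 mm, near the bench's front edge, origin at the centre of its underside.
- tape_roll: Bystander: roll of tape, 103x101x25 mm, left of the lane, origin at the centre of its underside.

How it is judged (in metres and radians):
On the way, in this order (a step that is already met when the one before it is completed fails the run):
1. the barrier arm is up at its open stop while the box is still on the entry side (value of joint barrier above 1.6 rad and x of tip_box in the frame of lane below -0.05 m), for 0.2 s.
2. the box is home at the end stop (x of tip_box in the frame of lane above 0.088 m), for 0.2 s.
At the end, for the whole second after the job is handed in: The barrier arm stands raised by itself at its open stop (joint above 1.6 rad) and the box lies flat and still on the lane floor between the rails, within 7 mm of the end stop (value of joint barrier above 1.6 rad and x of tip_box in the frame of lane between 0.088 and 0.102 m and y of tip_box in the frame of lane between -0.012 and 0.012 m and z of tip_box in the frame of lane below 0.01 m and angle between tip_box's own z axis and vertical below 0.1 rad and linear speed of tip_box below 0.02 m/s); the robot touches nothing.
It fails at once if the box is lifted off the lane floor (more than 12 mm) or tipped (z of tip_box in the frame of lane above 0.016 m or angle between tip_box's own z axis and vertical above 0.2 rad).
It fails at once if the box is rammed (more than 35 N from the fingers) (contact force between the fingers and tip_box above 35 N).
It fails at once if the barrier arm is strained (more than 25 N from the robot) (contact force between any of the fingers, the arm and barrier above 25 N).
It fails at once if a bystander is moved by more than 25 mm (distance of any of marker_blue, beaker_s, cap_1, pipette, tape_roll from where it was at the start of the episode above 0.025 m).
It also fails if it takes over 51 s, if anything falls off the work surface, if the arm or the gripper's body presses on something with over 40 N, if the wrist force passes 120 N, or if a joint passes its speed limit or range.

## Working session

There is one attempt and no reset: what is moved stays moved. The work goes in short steps, Python scripts to look and compute and a shell command to move; the robot and the scene stay as the last step left them, time stands still between calls to the robot, and variables do not carry over. Pictures are saved under pics/ and viewed, and the job is handed in when it is done.

```bash
ls; mkdir -p pics; cat > h.py <<'E'
import numpy as np, cv2
from cell import env, vision, job
def save(p,n): cv2.imwrite('pics/'+n, p['pixels'][:,:,::-1].copy())
def world(p,c): return p['R'].T@(np.array(c)-p['t'])
def proj(p,X):
    c=p['R']@np.array(X,float)+p['t']; u=p['intrinsics']@c; return u[:2]/u[2]
E
python3 - <<'E'
from h import *
np.set_printoptions(precision=1,suppress=True)
for n in ['top','side']:
    p=vision.read_camera(n); save(p,n+'0.png')
    print(n,'cam at',-p['R'].T@p['t'])
    for q in ['tip_box','barrier','push_bar','lane','marker_blue','beaker_s','cap_1','pipette','tape_roll']:
        try: print(q,[(world(p,d['at']),round(d['confidence'],2)) for d in vision.find_in(p,q)[:2]])
        except Exception as e: print(q,e)
print(env.state())
E
```

```text
pics
top cam at [ 272.3  -78.  1202.9]
tip_box [(array([ 481.3, -199.7,   73.8]), 0.85)]
barrier [(array([ 579.6, -231.6,   69.5]), 0.76)]
push_bar [(array([ 580.7, -225.1,   68.5]), 0.82)]
lane [(array([ 609.9, -203.3,   12. ]), 0.84)]
marker_blue [(array([ 463.7, -293.4,   15.1]), 0.88)]
beaker_s [(array([690. , -89.7,  25.8]), 0.98)]
cap_1 [(array([ 504.6, -114.7,    8.1]), 0.41), (array([ 610.9, -204.9,    7.3]), 0.3)]
pipette [(array([ 304.5, -389. ,   18.2]), 0.62)]
tape_roll [(array([659. , 170.8,  19.6]), 0.68)]
side cam at [505.7 905.5 530.3]
tip_box [(array([ 501.6, -164.3,   65.4]), 0.83)]
barrier [(array([ 586.7, -274.9,   68.4]), 0.87)]
push_bar [(array([ 592.7, -273. ,   67. ]), 0.84)]
lane [(array([ 608.4, -211.2,   11.6]), 0.59)]
marker_blue []
beaker_s [(array([678.6, -72.1,  43.8]), 0.83)]
cap_1 []
pipette []
tape_roll [(array([670.9, 193. ,  19.7]), 0.55)]
{'t': 1.0, 'joints': array([ 1.1,  0.5,  1.6, -0. ,  1.1, -0.1]), 'qvel': array([-0., -0.,  0.,  0.,  0., -0.]), 'tau': array([  0. , -61.2, -25.8,   0.1,   0. ,   0. ]), 'eef_pos': array([203.6, 591. , 214.7]), 'tcp_rot': array([ 3.1, -0. ,  1.2]), 'ft_force': array([ 0.3, -0. , -0.9]), 'moment': array([0. , 0. , 0.1]), 'opening': 0.9993387975983135}
```

View pics/top0.png

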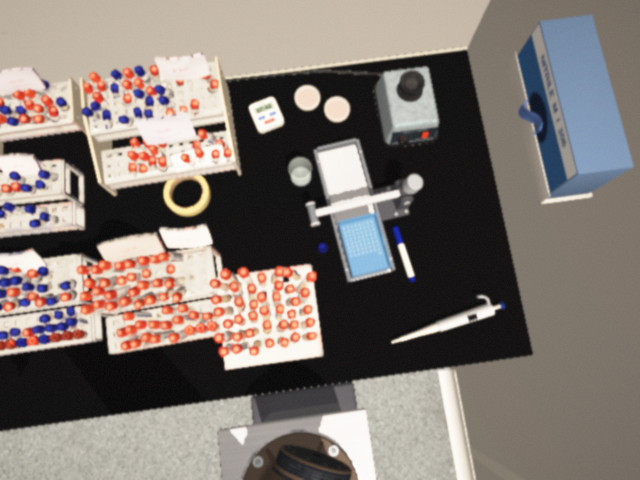

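View pics/side0.png

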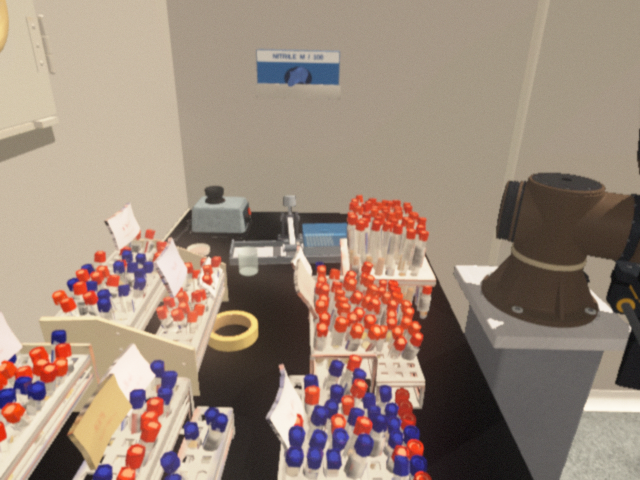

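```bash
python3 - <<'E'
from h import *
s=env.state(); print(s['tcp_rot'],s['eef_pos'])
p=vision.read_camera('top')
for q in ['push_bar','tip_box','lane']:
    r=vision.regions_of(p,q)
    for d in r[:1]:
        m=d['pixels']; ys,xs=np.nonzero(m); print(q,d['confidence'],m.sum(),xs.min(),xs.max(),ys.min(),ys.max())
        print(cv2.minAreaRect(np.c_[xs,ys].astype(np.float32)))
im=cv2.resize(p['pixels'][200:420,200:420][:,:,::-1].copy(),None,fx=1,fy=1)
# 3x crop around lane
x=[proj(p,v) for v in ([420,-320,0],[780,-60,0],[420,-60,0],[780,-320,0])]
print(x)
x=np.array(x); a=x.min(0).astype(int)-20; b=x.max(0).astype(int)+20; a=np.maximum(a,0); print(a,b)
c=p['pixels'][a[1]:b[1],a[0]:b[0]][:,:,::-1]
f=min(800/c.shape[1],600/c.shape[0]); print(f)
cv2.imwrite('pics/topcrop.png',cv2.resize(c,None,fx=f,fy=f,interpolation=cv2.INTER_CUBIC))
E
```

```text
[ 3.14157642e+00 -1.42803180e-04  1.23899652e+00] [203.58314965 590.95835525 214.68289684]
push_bar 0.56 1177 306 422 175 226
((364.62200927734375, 197.09756469726562), (23.779829025268555, 119.11570739746094), 72.34988403320312)
tip_box 0.74 2509 338 390 213 280
((363.53076171875, 245.94615173339844), (60.86782455444336, 42.449607849121094), 74.74488067626953)
lane 0.73 5862 306 422 139 281
((353.60003662109375, 210.70001220703125), (113.52577209472656, 136.92662048339844), 18.434947967529297)
[array([417.55434376, 272.63803346]), array([283.01293409, 138.25693165]), array([302.69374611, 288.35437464]), array([391.31036696, 124.31173043])]
[263 104] [437 308]
2.9411764705882355
```

View crop.

View pics/topcrop.png

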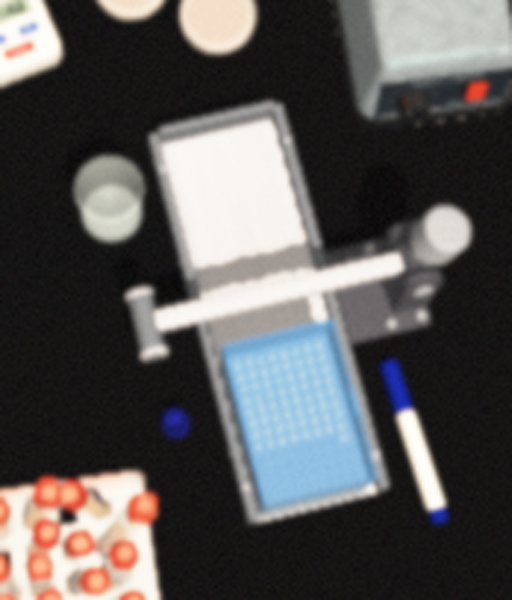

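```bash
cat > fit.py <<'E'
from h import *
from scipy.optimize import least_squares
p=vision.read_camera('top')
def L(q,X):
    c,s=np.cos(q[2]),np.sin(q[2]); return np.array([q[0]+c*X[0]-s*X[1],q[1]+s*X[0]+c*X[1],X[2]])
pts=[((250,522),(-155,54.5,10)),((387,487),(-155,-54.5,20)),((137,290),(25,95,70)),((152,355),(-25,95,70)),((280,104),(164,-54.5,30)),((151,135),(164,54.5,30))]
o=np.array([263,104.])
f=lambda q: np.concatenate([proj(p,L(q,X))-(np.array(u)/2.941+o) for u,X in pts])
r=least_squares(f,[590,-200,0.1],loss='soft_l1'); print(r.x,f(r.x).round(1))
q=r.x
im=p['pixels'][104:308,263:437][:,:,::-1]; im=cv2.resize(im,None,fx=2.941,fy=2.941,interpolation=cv2.INTER_CUBIC)
def line(a,b,col): 
    A,B=[tuple(((proj(p,L(q,X))-o)*2.941).astype(int)) for X in(a,b)]; cv2.line(im,A,B,col,1)
for y in(-54.5,-46.5,46.5,54.5): line((-155,y,20),(156,y,20),(0,0,255))
line((156,-46,30),(156,46,30),(0,255,0)); line((-155,-54,20),(-155,54,20),(0,255,0))
line((0,95,73),(0,-110,73),(255,0,255)); line((-25,95,73),(25,95,73),(255,0,255))
bx=-95
# fit box x by region
for x in (-61,61): line((bx+x,-44.5,75),(bx+x,44.5,75),(0,255,255))
cv2.imwrite('pics/fit.png',im)
for n,w in dict(box=(481.3,-199.7),bar=(580.7,-225),cap=(504.6,-114.7),beaker=(690,-89.7)).items():
    c,s=np.cos(q[2]),np.sin(q[2]); d=np.array(w)-q[:2]; print(n,c*d[0]+s*d[1],-s*d[0]+c*d[1])
E
python3 fit.py
```

```text
[ 5.78550153e+02 -1.97313775e+02  1.05764314e-01] [-0.9  0.8  0.5  0.4  0.1  0.6  0.5  0.2  0.5 -2.7 -1.5 -2.6]
box -96.95864279393422 7.893539432088399
bar -0.7849246782851846 -27.758472345813985
cap -64.8156236496053 89.95885683406586
beaker 122.18757312491965 95.24699413450456
```

View pics/fit.png

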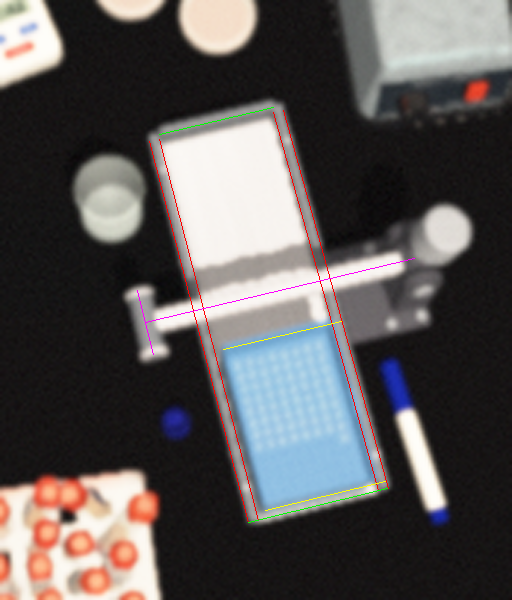

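```bash
cat >> h.py <<'E'
from scipy.spatial.transform import Rotation as Ro
def L2W(X,q=(581,-198,.106)):
    c,s=np.cos(q[2]),np.sin(q[2]); return np.array([q[0]+c*X[0]-s*X[1],q[1]+s*X[0]+c*X[1],X[2]])
def W2L(w,q=(581,-198,.106)):
    c,s=np.cos(q[2]),np.sin(q[2]); d=np.array(w[:2])-q[:2]; return np.array([c*d[0]+s*d[1],-s*d[0]+c*d[1],w[2]])
def togo(laneX):
    s=env.state(); R=Ro.from_euler('xyz',s['tcp_rot']).as_matrix()
    return (R.T@(L2W(laneX)-s['eef_pos'])).round(1)
def st():
    s=env.state(); print('t',round(s['t'],2),'lane',W2L(s['eef_pos']).round(1),'rpy',s['tcp_rot'].round(3),'F',s['ft_force'].round(1))
E
python3 -c "
from h import *
st();print(togo((-60,40,330)))"
```

```text
t 1.25 lane [-291.8  824.4  214.7] rpy [-3.142 -0.     1.239] F [-0.1 -0.3 -0.6]
[-612.2  542.5 -115.4]
```

```bash
python3 -m pendant '[[-20,20,-50,4],[-50,45,-90,10],[-95,85,-115,18],[-140,125,-115,26],[-185,165,-115,34],[-230,205,-115,42],[-275,245,-115,50],[-320,285,-115,58]]' 1; python3 -m pendant '[[0,0,0,0],[0,0,0,0]]'; python3 -c "
from h import *
st();print(togo((-60,40,330)))"
```

```text
t: 2.25
eef_pos: [369.1, 193.8, 329.9]
tcp_rot: [-3.141, -0.001, 0.222]
ft_force: [1.3, 0.6, -0.6]
opening: 0.215
t: 2.5
eef_pos: [369.1, 193.8, 330.1]
tcp_rot: [-3.141, -0.001, 0.222]
ft_force: [-0.3, 0.0, -0.4]
opening: 0.025
t 2.5 lane [-169.2  412.   330.1] rpy [-3.141e+00 -1.000e-03  2.220e-01] F [-0.3  0.  -0.4]
[ 65.4 382.1  -0. ]
```

```bash
python3 -m pendant '[[8,50,0,6.6],[16,105,0,6.6],[25,160,0,6.6],[35,215,0,6.6],[45,270,0,6.6],[55,325,0,6.6],[65,382,0,6.6],[65,382,0,6.6]]' 1; python3 - <<'E'
from h import *
st()
p=vision.read_camera('wrist'); save(p,'w1.png'); print(p['intrinsics'],p['tool_from_camera'])
p=vision.read_camera('side'); save(p,'s1.png')
c=p['pixels'][170:290,210:410][:,:,::-1]; cv2.imwrite('pics/s1c.png',cv2.resize(c,None,fx=4,fy=4,interpolation=cv2.INTER_CUBIC))
E
```

```text
t: 3.5
eef_pos: [518.2, -165.6, 328.9]
tcp_rot: [-3.141, -0.0, 0.107]
ft_force: [-0.2, 1.5, -0.3]
opening: 0.005
t 3.5 lane [-59.   38.8 328.9] rpy [-3.141 -0.     0.107] F [-0.2  1.5 -0.3]
[[371.64829954   0.         325.61660541]
 [  0.         371.64829954 236.45922186]
 [  0.           0.           1.        ]] [[ 9.99998794e-01  1.11207582e-03 -1.08407910e-03 -8.69821217e-01]
 [-7.73802734e-04  9.61998149e-01  2.73054872e-01 -7.66570865e+01]
 [ 1.34653981e-03 -2.73053704e-01  9.61997849e-01 -1.70487038e+02]
 [ 0.00000000e+00  0.00000000e+00  0.00000000e+00  1.00000000e+00]]
```

View pics/w1.png

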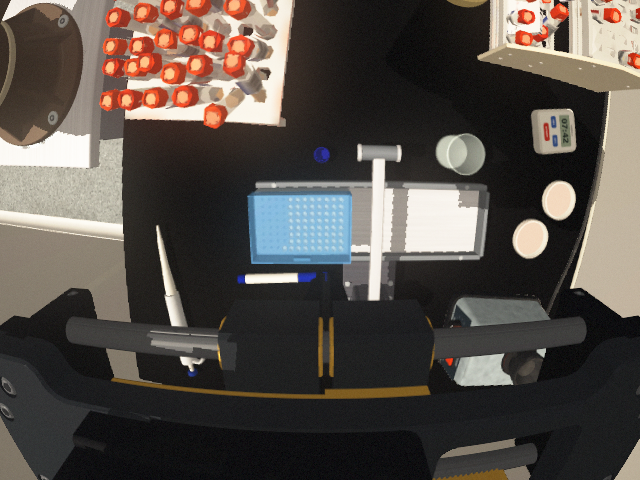

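View pics/s1c.png

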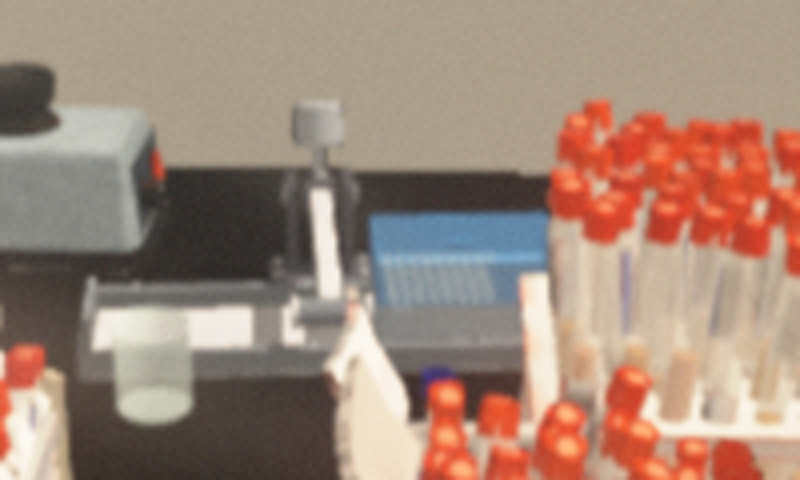

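```bash
python3 - <<'E'
from h import *
T=vision.read_camera('top');S=vision.read_camera('side')
def ray(p,u):
    d=p['R'].T@np.linalg.inv(p['intrinsics'])@[u[0],u[1],1]; return -p['R'].T@p['t'],d/np.linalg.norm(d)
def tri(u,v):
    (a,d),(b,e)=ray(T,u),ray(S,v); M=np.c_[d,-e]; k=np.linalg.lstsq(M,b-a,rcond=None)[0]; P,Q=a+k[0]*d,b+k[1]*e
    return W2L((P+Q)/2),np.linalg.norm(P-Q)
cv=lambda x,y:(x/4+210,y/4+170)
ct=lambda x,y:(x/2.941+263,y/2.941+104)
print('top of weight',tri(ct(446,227),cv(318,102)))
print('mid',tri(ct(440,233),cv(318,125)))
for w in [(0,-110,150),(0,-110,64),(0,-110,120),(0,-134,85),(24,-86,85)]:
    print(w, ((proj(T,L2W(w))-[263,104])*2.941).round(), ((proj(S,L2W(w))-[210,170])*4).round())
E
```

```text
top of weight (array([   2.01330285, -124.65814976,  128.15113667]), np.float64(3.733595714994334))
mid (array([   2.71339323, -123.41313804,  111.47517169]), np.float64(2.633895531442803))
(0, -110, 150) [432. 222.] [324.  80.]
(0, -110, 64) [413. 258.] [325. 194.]
(0, -110, 120) [425. 235.] [324. 120.]
(0, -134, 85) [449. 242.] [323. 155.]
(24, -86, 85) [377. 227.] [292. 179.]
```

```bash
python3 -m pendant '[[25,40,30,0],[55,80,70,0],[59,110,110,0],[59,112,130,0],[59,112,130,0],[59,112,130,0]]' 1; python3 - <<'E'
from h import *
st()
p=vision.read_camera('wrist'); save(p,'w2.png')
p=vision.read_camera('side'); save(p,'s2.png')
c=p['pixels'][130:280,210:410][:,:,::-1]; cv2.imwrite('pics/s2c.png',cv2.resize(c,None,fx=4,fy=4,interpolation=cv2.INTER_CUBIC))
E
```

```text
t: 4.45
eef_pos: [588.3, -266.4, 201.6]
tcp_rot: [3.141, -0.003, 0.111]
ft_force: [-0.5, 0.3, -0.4]
opening: 0.005
t 4.45 lane [  0.  -68.8 201.6] rpy [ 3.141e+00 -3.000e-03  1.110e-01] F [-0.5  0.3 -0.4]
```

View pics/w2.png

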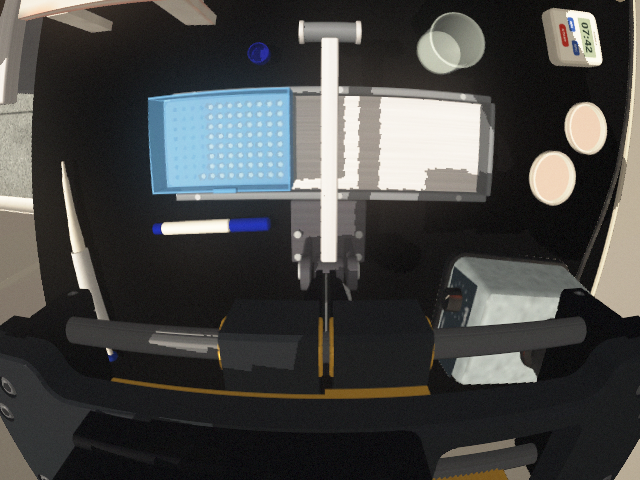

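View pics/s2c.png

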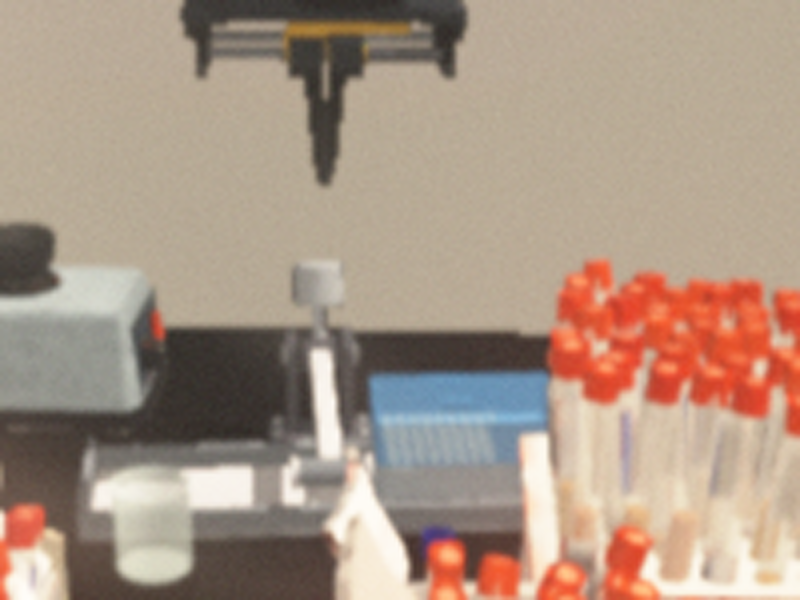

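```bash
python3 -m pendant '[[0,0,40,0],[0,0,80,0],[0,0,92,0],[0,0,92,0]]' 1;  python3 - <<'E'
from h import *
st()
p=vision.read_camera('side'); save(p,'s3.png')
c=p['pixels'][130:280,210:410][:,:,::-1]; cv2.imwrite('pics/s3c.png',cv2.resize(c,None,fx=4,fy=4,interpolation=cv2.INTER_CUBIC))
p=vision.read_camera('top'); 
c=p['pixels'][104:308,263:460][:,:,::-1]; cv2.imwrite('pics/t3c.png',cv2.resize(c,None,fx=2.9,fy=2.9,interpolation=cv2.INTER_CUBIC))
E
```

```text
t: 5.05
eef_pos: [588.8, -266.7, 110.4]
tcp_rot: [3.141, -0.003, 0.111]
ft_force: [0.4, -0.4, 0.4]
opening: 0.003
t 5.05 lane [  0.5 -69.2 110.4] rpy [ 3.141e+00 -3.000e-03  1.110e-01] F [ 0.4 -0.4  0.4]
```

View pics/s3c.png

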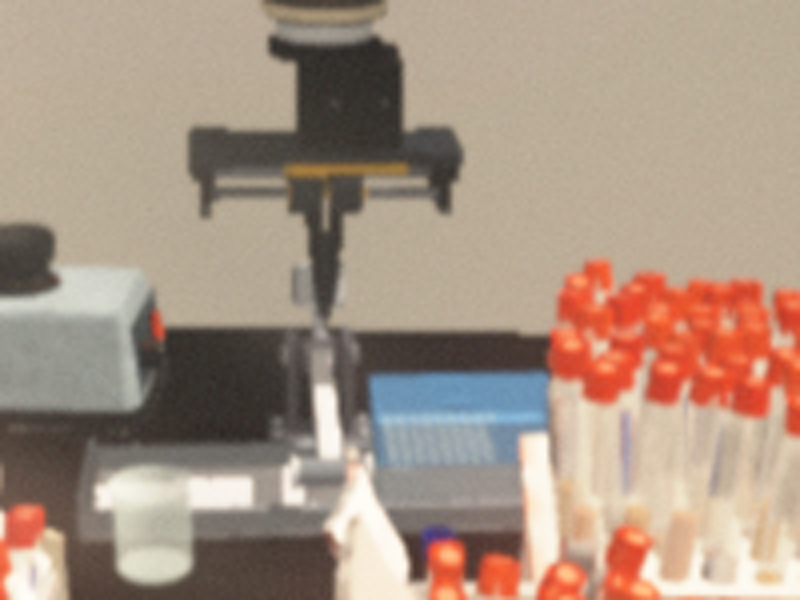

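View pics/t3c.png

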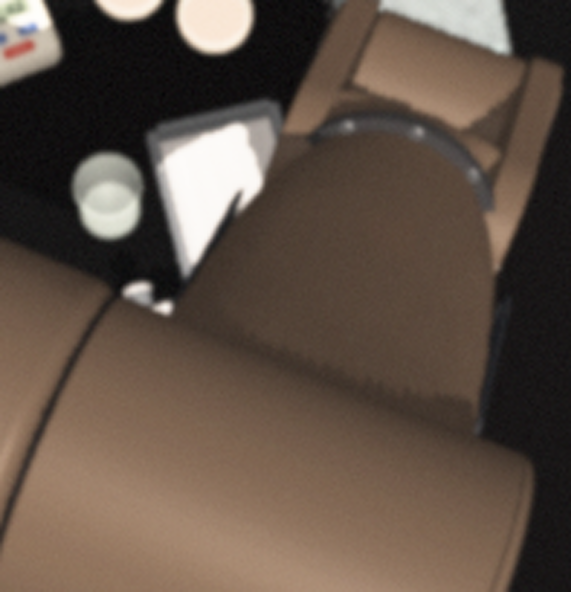

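```bash
python3 -m pendant '[[0,6,0,0],[0,12,0,0],[0,18,0,0],[0,23,0,0]]' 1; python3 -m pendant '[[0,3,0,0],[0,6,0,0],[0,9,0,0],[0,12,0,0]]' 1;  python3 - <<'E'
from h import *
st()
p=vision.read_camera('wrist'); save(p,'w4.png')
E
```

```text
t: 5.65
eef_pos: [591.8, -290.4, 111.6]
tcp_rot: [3.14, -0.005, 0.11]
ft_force: [0.4, 5.7, 1.8]
opening: 0.002
t: 6.15
eef_pos: [593.1, -302.4, 111.5]
tcp_rot: [3.14, -0.005, 0.111]
ft_force: [0.1, 2.1, 0.8]
opening: 0.004
t 6.15 lane [   1.  -105.1  111.5] rpy [ 3.14  -0.005  0.111] F [0.1 2.1 0.8]
```

View pics/w4.png

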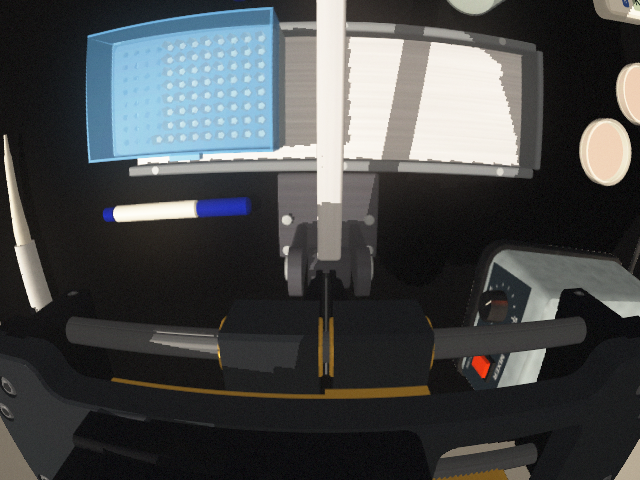

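```bash
python3 -m pendant '[[0,3,1,0],[0,6,2,0],[0,9,3,0],[0,12,5,0]]' 1; python3 - <<'E'
from h import *
st()
p=vision.read_camera('side'); save(p,'s4.png')
c=p['pixels'][130:280,210:410][:,:,::-1]; cv2.imwrite('pics/s4c.png',cv2.resize(c,None,fx=4,fy=4,interpolation=cv2.INTER_CUBIC))
E
```

```text
t: 6.7
eef_pos: [594.7, -315.2, 106.6]
tcp_rot: [3.139, -0.005, 0.11]
ft_force: [-0.2, 0.3, 4.5]
opening: 0.008
t 6.7 lane [   1.2 -118.   106.6] rpy [ 3.139 -0.005  0.11 ] F [-0.2  0.3  4.5]
```

View pics/s4c.png

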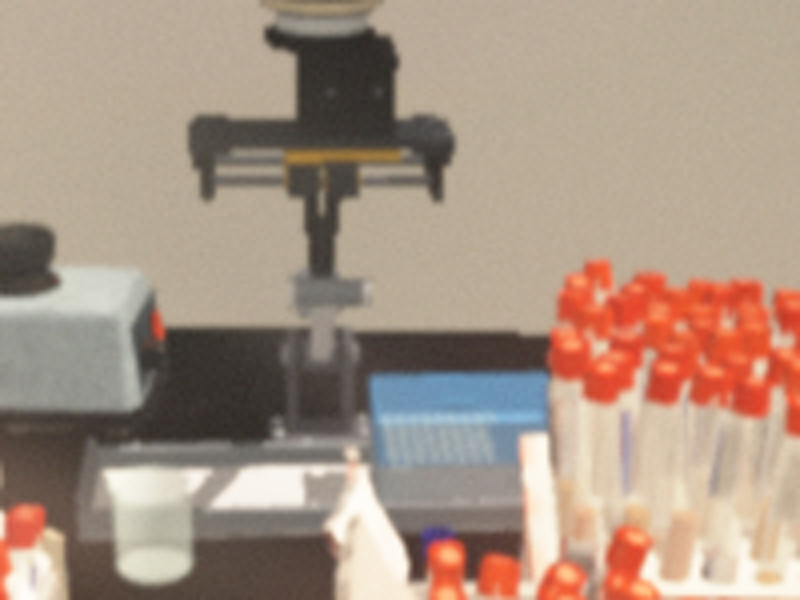

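```bash
cat > th.py <<'E'
from h import *
p=vision.read_camera('side')
for th in np.arange(0,1.8,.1):
    w=(0,-110+205*np.cos(th),64+205*np.sin(th)); print(round(th,1),((proj(p,L2W(w))-[210,130])*4).round())
E
python3 th.py
```

```text
0.0 [337. 473.]
0.1 [337. 442.]
0.2 [336. 409.]
0.3 [336. 376.]
0.4 [335. 343.]
0.5 [335. 309.]
0.6 [334. 276.]
0.7 [333. 244.]
0.8 [332. 214.]
0.9 [331. 186.]
1.0 [329. 160.]
1.1 [328. 137.]
1.2 [327. 117.]
1.3 [326. 100.]
1.4 [325.  86.]
1.5 [323.  76.]
1.6 [322.  68.]
1.7 [321.  64.]
```

```bash
python3 -m pendant '[[0,4,1,0],[0,8,2,0],[0,12,3,0],[0,15,4,0]]' 1; python3 - <<'E'
from h import *
st()
p=vision.read_camera('side'); save(p,'s5.png')
c=p['pixels'][130:280,210:410][:,:,::-1]; cv2.imwrite('pics/s5c.png',cv2.resize(c,None,fx=4,fy=4,interpolation=cv2.INTER_CUBIC))
E
```

```text
t: 7.3
eef_pos: [596.1, -330.5, 102.0]
tcp_rot: [3.14, -0.005, 0.11]
ft_force: [0.4, 1.0, 0.1]
opening: 0.003
t 7.3 lane [   1.  -133.4  102. ] rpy [ 3.14  -0.005  0.11 ] F [0.4 1.  0.1]
```

View pics/s5c.png

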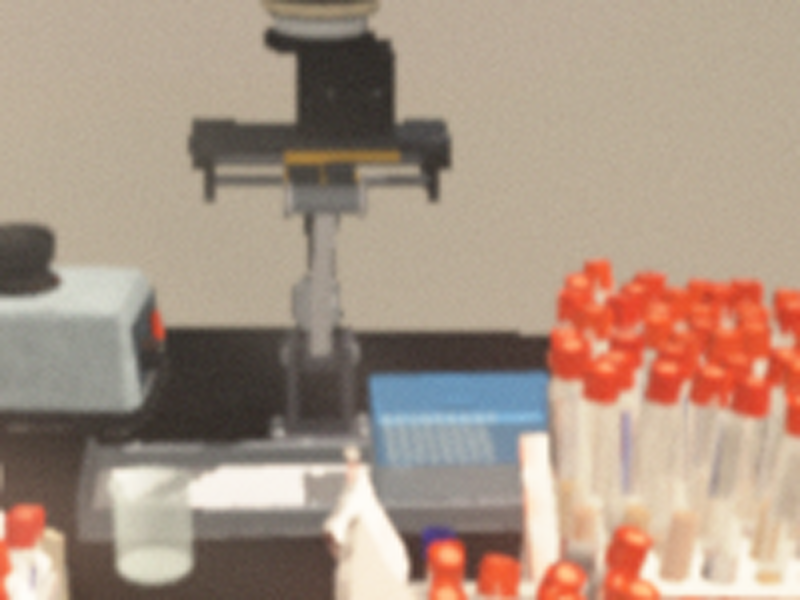

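```bash
python3 -m pendant '[[0,4,2,0],[0,8,4,0],[0,10,5,0]]' 1; python3 - <<'E'
from h import *
st()
p=vision.read_camera('side'); save(p,'s6.png')
c=p['pixels'][130:280,210:410][:,:,::-1]; cv2.imwrite('pics/s6c.png',cv2.resize(c,None,fx=4,fy=4,interpolation=cv2.INTER_CUBIC))
E
```

```text
t: 7.72
eef_pos: [597.2, -341.1, 96.6]
tcp_rot: [3.139, -0.005, 0.11]
ft_force: [-0.0, 0.2, -0.2]
opening: 0.006
t 7.72 lane [   0.9 -144.    96.6] rpy [ 3.139 -0.005  0.11 ] F [-0.   0.2 -0.2]
```

View pics/s6c.png

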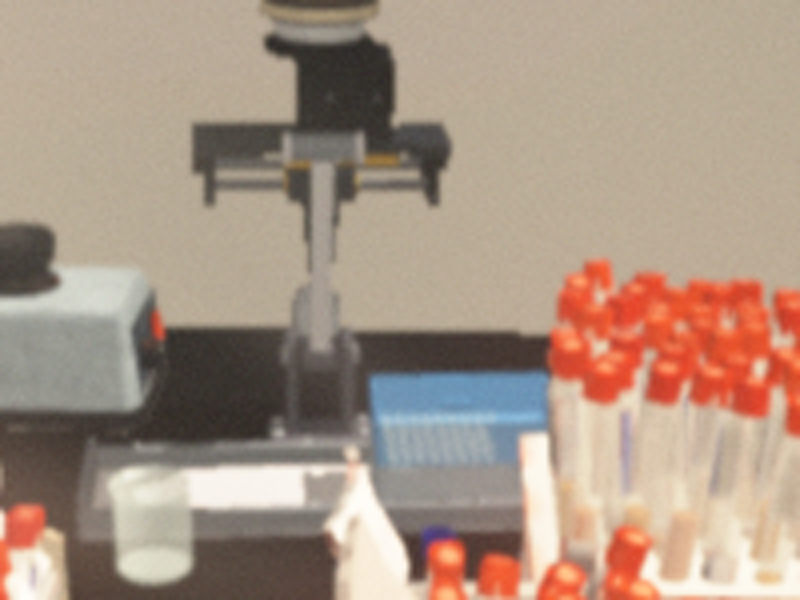

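```bash
python3 -m pendant '[[0,5,-55,0],[0,10,-115,0],[0,10,-175,0],[0,10,-230,0],[0,10,-240,0]]' 1; python3 - <<'E'
from h import *
st()
p=vision.read_camera('side'); save(p,'s7.png')
c=p['pixels'][130:280,210:410][:,:,::-1]; cv2.imwrite('pics/s7c.png',cv2.resize(c,None,fx=4,fy=4,interpolation=cv2.INTER_CUBIC))
E
```

```text
t: 8.4
eef_pos: [597.6, -351.1, 341.1]
tcp_rot: [3.135, -0.01, 0.11]
ft_force: [-0.6, 0.3, -1.3]
opening: 0.006
t 8.4 lane [ 3.000e-01 -1.540e+02  3.411e+02] rpy [ 3.135 -0.01   0.11 ] F [-0.6  0.3 -1.3]
```

View pics/s7c.png

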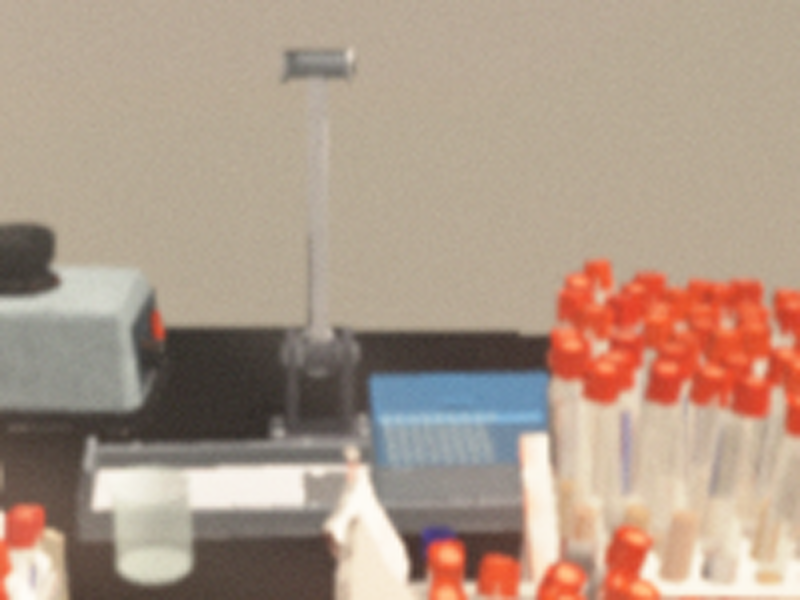

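```bash
python3 -c "
from h import *
st();print(togo((-195,2,340)))"; python3 -m pendant '[[-40,-35,0,0],[-85,-70,0,0],[-130,-105,0,0],[-170,-135,0,0],[-195,-156,0,0],[-195,-156,0,0],[-195,-156,0,0]]' 1; python3 - <<'E'
from h import *
st()
p=vision.read_camera('wrist'); save(p,'w8.png')
E
```

```text
t 8.45 lane [ 1.000e-01 -1.538e+02  3.398e+02] rpy [ 3.136 -0.008  0.11 ] F [-0.2 -0.2  0. ]
[-194.5 -156.5   -2.6]
t: 9.32
eef_pos: [387.0, -217.6, 336.8]
tcp_rot: [3.137, -0.007, 0.11]
ft_force: [0.5, 0.1, -0.9]
opening: 0.008
t 9.32 lane [-195.     1.1  336.8] rpy [ 3.137 -0.007  0.11 ] F [ 0.5  0.1 -0.9]
```

View pics/w8.png

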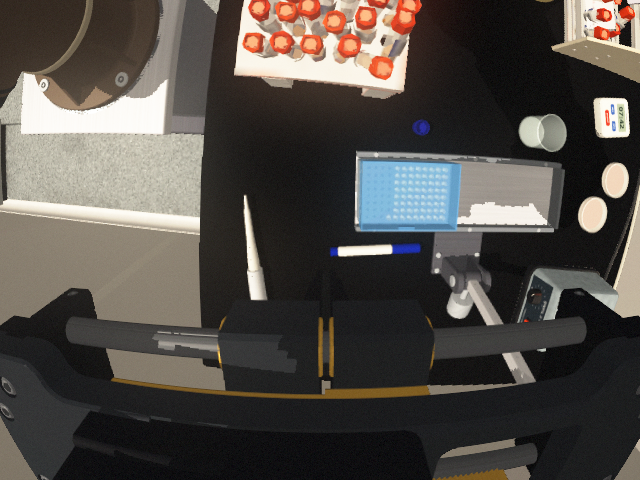

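```bash
python3 -m pendant '[[0,0,50,0],[0,0,105,0],[0,0,160,0],[0,0,210,0],[0,0,250,0],[0,0,280,0],[0,0,297,0],[0,0,297,0]]' 1; python3 - <<'E'
from h import *
st()
p=vision.read_camera('wrist'); save(p,'w9.png')
p=vision.read_camera('side'); save(p,'s9.png')
E
```

```text
t: 10.38
eef_pos: [389.3, -218.7, 38.0]
tcp_rot: [3.139, -0.005, 0.11]
ft_force: [0.2, -0.1, 0.2]
opening: 0.002
t 10.38 lane [-192.8   -0.3   38. ] rpy [ 3.139 -0.005  0.11 ] F [ 0.2 -0.1  0.2]
```

View pics/w9.png

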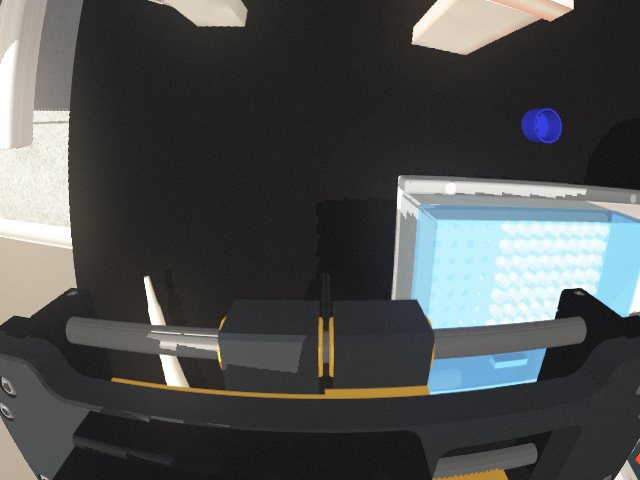

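View pics/s9.png

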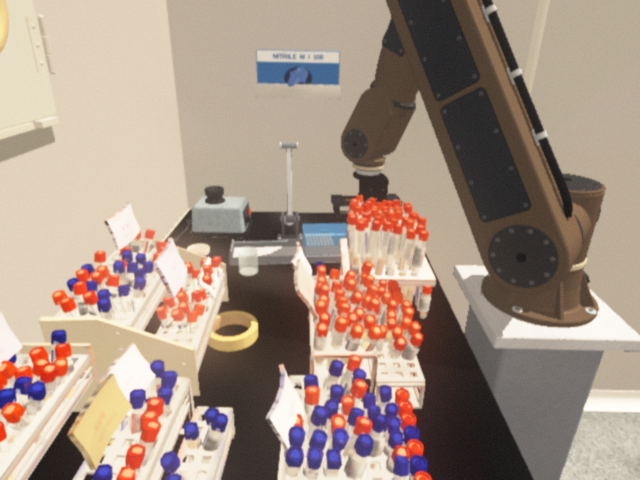

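```bash
python3 -m pendant '[[5,0,0,0],[10,0,0,0],[14,0,0,0],[18,0,0,0],[22,0,0,0],[26,0,0,0],[30,0,0,0],[34,0,0,0]]' 1; python3 -m pendant '[[6,0,0,0],[12,0,0,0],[18,0,0,0],[24,0,0,0]]' 1; python3 -c "
from h import *
st()"
```

```text
t: 11.48
eef_pos: [423.6, -215.2, 39.8]
tcp_rot: [3.138, -0.007, 0.11]
ft_force: [-1.2, -0.4, -0.2]
opening: 0.004
t: 11.98
eef_pos: [447.9, -212.5, 39.9]
tcp_rot: [3.138, -0.007, 0.11]
ft_force: [-1.1, -0.5, 0.8]
opening: 0.007
t 11.97 lane [-133.9   -0.4   39.9] rpy [ 3.138 -0.007  0.11 ] F [-1.1 -0.5  0.8]
```

```bash
python3 -m pendant '[[6,0,0,0],[12,0,0,0],[18,0,0,0],[24,0,0,0],[30,0,0,0],[36,0,0,0],[42,0,0,0],[48,0,0,0]]' 1; python3 -m pendant '[[6,0,0,0],[12,0,0,0],[18,0,0,0],[24,0,0,0],[30,0,0,0],[36,0,0,0],[42,0,0,0],[48,0,0,0]]' 1; python3 - <<'E'
from h import *
st()
p=vision.read_camera('wrist'); save(p,'w10.png')
E
```

```text
t: 12.98
eef_pos: [496.0, -207.2, 40.2]
tcp_rot: [3.138, -0.007, 0.11]
ft_force: [-0.8, -0.5, 0.1]
opening: 0.005
t: 13.98
eef_pos: [544.1, -201.9, 40.5]
tcp_rot: [3.138, -0.006, 0.11]
ft_force: [-0.9, -0.4, -0.8]
opening: 0.005
t 13.97 lane [-37.1   0.   40.5] rpy [ 3.138 -0.006  0.11 ] F [-0.9 -0.4 -0.8]
```

View pics/w10.png

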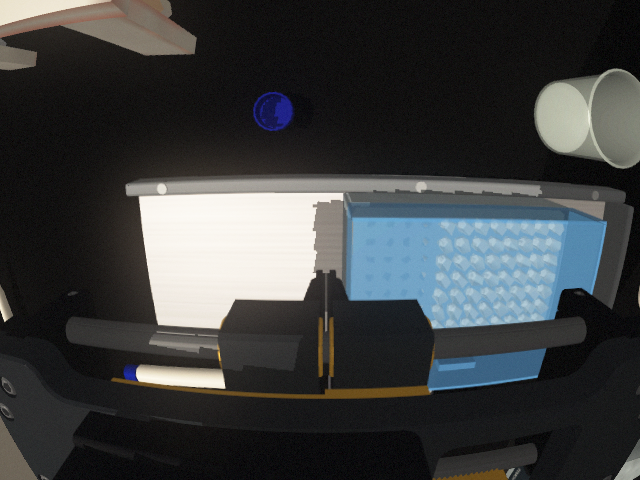

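```bash
python3 -m pendant '[[6,0,0,0],[12,0,0,0],[18,0,0,0],[24,0,0,0],[30,0,0,0],[36,0,0,0],[40,0,0,0]]' 1; python3 -m pendant '[[2,0,0,0],[4,0,0,0],[6,0,0,0]]' 1;python3 - <<'E'
from h import *
st()
p=vision.read_camera('wrist'); save(p,'w11.png')
E
```

```text
t: 14.9
eef_pos: [584.9, -197.5, 40.8]
tcp_rot: [3.137, -0.007, 0.11]
ft_force: [-1.1, -1.1, 0.5]
opening: 0.006
t: 15.28
eef_pos: [590.9, -196.9, 40.9]
tcp_rot: [3.137, -0.007, 0.11]
ft_force: [-0.8, -0.1, -1.1]
opening: 0.009
t 15.28 lane [10.   0.1 40.9] rpy [ 3.137 -0.007  0.11 ] F [-0.8 -0.1 -1.1]
```

View pics/w11.png

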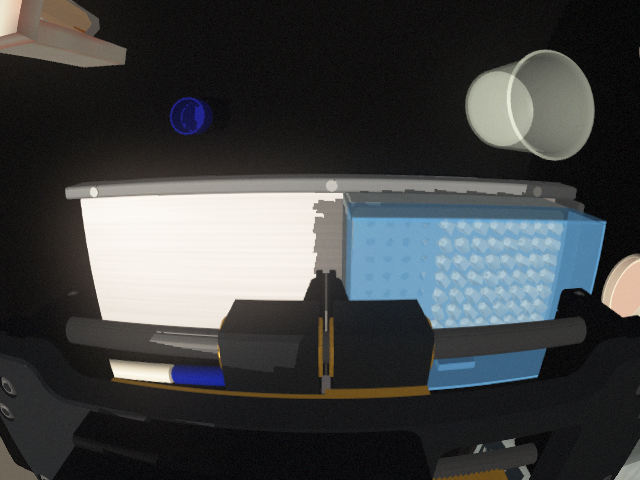

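Not yet at the stop (the force is still only sliding friction). Small steps until the force rises.

```bash
python3 -m pendant '[[1.5,0,0,0],[3,0,0,0],[4.5,0,0,0]]' 1; python3 -m pendant '[[1.5,0,0,0],[3,0,0,0]]' 1;python3 -m pendant '[[1.5,0,0,0],[3,0,0,0]]' 1
```

```text
t: 15.7
eef_pos: [595.7, -196.4, 40.9]
tcp_rot: [3.137, -0.007, 0.11]
ft_force: [-0.6, -0.1, -0.0]
opening: 0.003
t: 15.95
eef_pos: [598.8, -196.0, 40.9]
tcp_rot: [3.137, -0.007, 0.11]
ft_force: [-0.5, -0.1, -0.9]
opening: 0.007
t: 16.2
eef_pos: [601.9, -195.7, 41.0]
tcp_rot: [3.137, -0.007, 0.11]
ft_force: [-1.2, 0.2, -0.3]
opening: 0.005
```

```bash
python3 -m pendant '[[1.5,0,0,0],[3,0,0,0]]' 1; python3 -m pendant '[[1,0,0,0],[2,0,0,0]]' 1;python3 -m pendant '[[1,0,0,0],[2,0,0,0]]' 1
```

```text
t: 16.45
eef_pos: [604.9, -195.4, 41.0]
tcp_rot: [3.137, -0.007, 0.11]
ft_force: [-0.5, -0.7, -0.9]
opening: 0.003
t: 16.7
eef_pos: [607.0, -195.1, 41.0]
tcp_rot: [3.137, -0.007, 0.11]
ft_force: [-1.9, 0.1, 0.4]
opening: 0.003
t: 16.95
eef_pos: [608.2, -194.9, 40.9]
tcp_rot: [3.138, -0.005, 0.11]
ft_force: [-9.5, -2.1, 3.7]
opening: 0.006
```

```bash
python3 -m pendant '[[-5,0,0,0],[-20,0,0,0],[-45,0,0,0],[-60,0,-10,0],[-75,0,-60,0],[-75,0,-120,0],[-75,0,-180,0],[-75,0,-220,0]]' 1; python3 -m pendant '[[-60,-30,-40,0],[-110,-60,-60,0],[-110,-60,-60,0]]' 1; python3 - <<'E'
from h import *
st()
for n in ['wrist','side']:
    p=vision.read_camera(n); save(p,n+'12.png')
c=p['pixels'][130:280,210:410][:,:,::-1]; cv2.imwrite('pics/s12c.png',cv2.resize(c,None,fx=4,fy=4,interpolation=cv2.INTER_CUBIC))
p=vision.read_camera('top'); save(p,'top12.png')
print([(W2L(world(p,d['at'])),d['confidence']) for d in vision.find_in(p,'tip_box')])
for q in ['marker_blue','beaker_s','cap_1','pipette','tape_roll']: print(q,[(world(p,d['at']).round(),round(d['confidence'],2)) for d in vision.find_in(p,q)[:1]])
E
```

```text
t: 17.95
eef_pos: [532.2, -202.5, 264.4]
tcp_rot: [3.136, -0.009, 0.11]
ft_force: [-0.2, -0.0, 0.7]
opening: 0.003
t: 18.32
eef_pos: [413.4, -153.6, 325.4]
tcp_rot: [3.134, -0.012, 0.11]
ft_force: [0.6, 0.2, -0.5]
opening: 0.006
t 18.32 lane [-162.    61.9  325.4] rpy [ 3.134 -0.012  0.11 ] F [ 0.6  0.2 -0.5]
[(array([109.74025437,   2.14291694,  75.90861649]), 0.69)]
marker_blue [(array([656., 170.,  20.]), 0.55)]
beaker_s [(array([690., -87.,  29.]), 0.87)]
cap_1 []
pipette [(array([ 300., -388.,   21.]), 0.78)]
tape_roll [(array([657., 168.,  22.]), 0.79)]
```

View pics/wrist12.png

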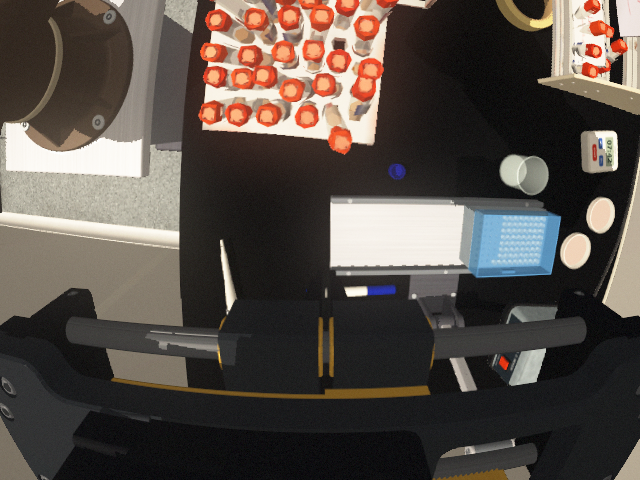

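View pics/s12c.png

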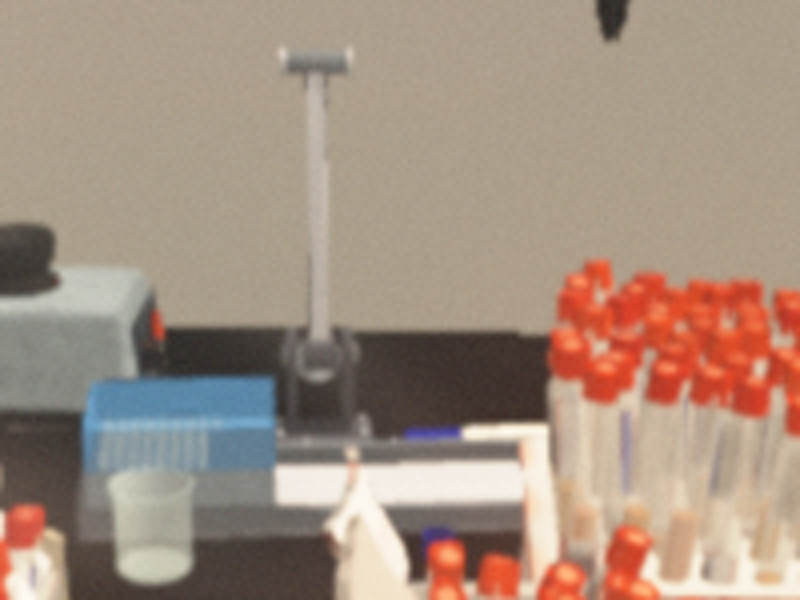

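View pics/top12.png

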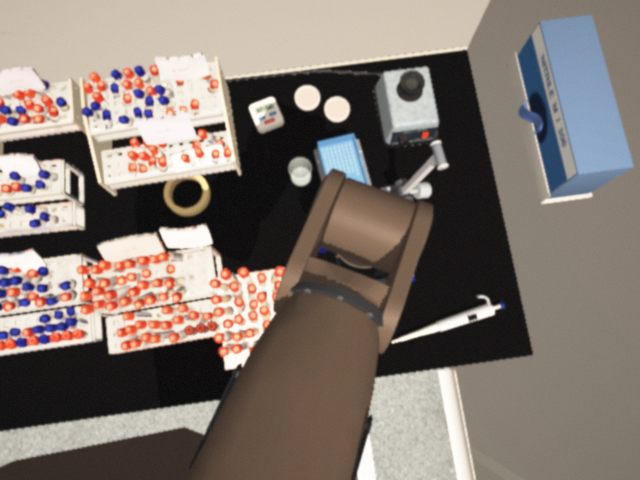

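```bash
python3 - <<'E'
from h import *
env_s=st()
p=vision.read_camera('side')
for x in (34,156):
  for w in [(x,-44,75),(x,44,75),(x,44,6)]: print(w,((proj(p,L2W(w))-[210,130])*4).round())
t=vision.read_camera('top')
for w in [(156,44,75),(156,-44,75),(34,44,75)]: print('top',w,proj(t,L2W(w)).round(1))
c=t['pixels'][110:230,270:460][:,:,::-1]; cv2.imwrite('pics/t13.png',cv2.resize(c,None,fx=4,fy=4,interpolation=cv2.INTER_CUBIC))
E
```

```text
t 18.77 lane [-159.3   60.3  322.3] rpy [ 3.137 -0.007  0.11 ] F [ 0.7 -1.1  0.6]
(34, -44, 75) [278. 374.]
(34, 44, 75) [280. 425.]
(34, 44, 6) [282. 522.]
(156, -44, 75) [ 98. 377.]
(156, 44, 75) [ 87. 429.]
(156, 44, 6) [ 93. 526.]
top (156, 44, 75) [318.2 140.9]
top (156, -44, 75) [356.6 132. ]
top (34, 44, 75) [331.7 192.1]
```

View pics/t13.png

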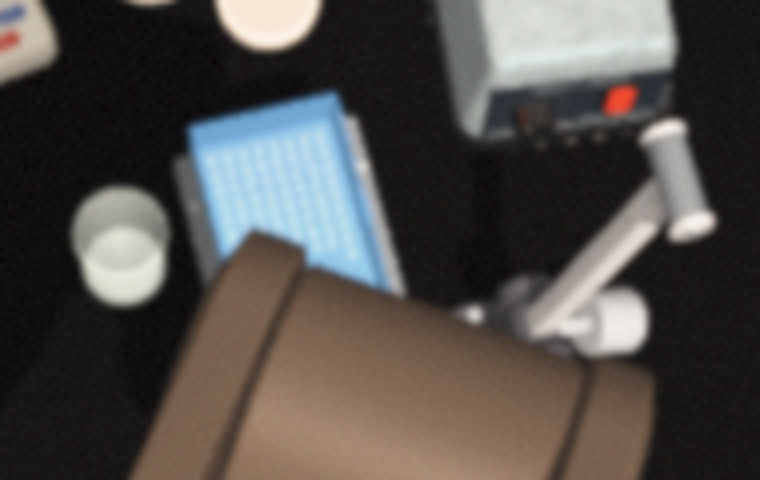

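```bash
python3 -c "
from h import *
print(job.job_done())"
```

```text
the job is handed in; nothing more can be done
None
```

The barrier arm is up at its open stop and the box is home against the end stop. The job was handed in at about 19 s, with the robot clear of everything; no verdict was reported.

- **Barrier:** The pendant cannot tilt the tool, so the fingers could not go under the push bar. I pushed the steel weight above the hinge sideways with the closed fingers instead. The force readings between moves reached at most about 6 N. The arm passed its balance point, and when I withdrew it fell open by itself. The side view put it at about 1.7 rad, before and after the box push, and the last top view still shows it raised.
- **Box:** I pushed it along the lane with about 1 N until the force rose to about 10 N at the stop, then backed off. Its top edges in the side and top views match the home pose to within about 3 mm, and it sits between the rails.
- **Bystanders:**
  - The beaker, pipette and tape roll were found within 5 mm of where they started.
  - The final network search missed the cap, which the arm hid from the top camera.
  - That search also mistook the tape roll for the marker.
  - The last wrist view shows both the cap and the marker and neither looks disturbed, but I did not measure them.

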